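# Set the bench regulator to its mark and lock the knob

### The job

Pre-set the bench gas regulator: with its black knob pushed in, turn the knob until the pointed end of its bar stands right at the arrow-shaped marker clip on the rim of the dial. Then pull the knob straight up until it snaps out and locks there, and let go of it. Leave the things standing around it where they are.

Things in the scene. Friction and masses are not known exactly. Their poses are not given: they have to be found in the camera images.
- regulator: Bench gas regulator, fixed: 120 mm square foot, grey round housing 98 mm across, a gauge on its front (-x), capped ports on its +y and -y sides, on top a round white dial 176 mm across, upper face 74 mm above the worktop; above the dial stand only the knob on its boss (22 mm radius, 10 mm high) and the marker clip. Origin: on the worktop under the knob's vertical axis; z up. Place and yaw vary.
- knob_turn (a joint): Rotation of the knob about the vertical axis through the regulator's origin (rad), positive counter-clockwise from above, -1.7 to 1.7. At 0 the pointed end points along the regulator's -x. Friction 0.1 N m; it stays where it is left. Once pulled out it is locked by notches 0.1 rad apart (settling into one may shift it up to 0.05 rad); forcing it then takes about 0.5 N m.
- knob_pull (a joint): How far the knob is pulled out along its vertical axis (m): 0 pushed in, about 0.016 snapped out and locked. A sprung over-centre detent: 12 to 20 N starts the pull (pinch with 40 N or more), and past half travel (0.008) it snaps up by itself and stays; short of that it drops back in.
- knob_centre (a point): Centre of the top face of the knob's bar, on the vertical axis, 120 mm above the worktop while pushed in. The knob is a black disc 54 mm across (z 86 to 96 mm) with a black bar on it: 18 mm wide, z 94 to 120 mm, one end pointed and reaching 66 mm from the axis, the other blunt, 43 mm. Beyond the disc 20 mm of air lies under the bar. It can be pushed sideways or pinched across from above.
- pointer_tip (a point): The tip of the pointed end of the knob's bar, 66 mm from the knob's axis, 107 mm above the worktop while pushed in.
- mark (a point): Inward-pointing tip of the dark steel arrow-shaped clip on the dial's rim, 68 mm from the knob's axis, 81 mm above the worktop. The clip is fixed, 16 mm wide, reaches from 68 to 94 mm from the axis and up to 84 mm above the worktop, lower than the bar. Its place on the rim varies: always counter-clockwise (from above) of the pointer's start, by 0.4 to 1.8 rad.
- beaker: Clear plastic beaker, 72 mm across, 90 mm tall, loose; a bystander. Origin at the centre of its underside.
- white_bottle: White bottle with a red cap, 82 mm across, 181 mm tall, loose; a bystander. Origin at the centre of its underside.
- timer: Small white bench timer, 62 x 62 x 18 mm, loose; a bystander. Origin at the centre of its underside.
- tip_box: Blue pipette-tip box, 86 x 118 x 82 mm, loose; a bystander. Origin at the centre of its underside.
- cover_box: Small white and blue carton, 46 x 66 x 30 mm, loose; a bystander. Origin at the centre of its underside.

How it is judged (in metres and radians):
On the way, in this order (a step that is already met when the one before it is completed fails the run):
1. the pointer stands at the mark with the knob still pushed in (horizontal distance between pointer_tip and mark below 0.008 m and value of joint knob_pull below 0.004 m), for 0.2 s.
2. the knob is pulled out and locked (value of joint knob_pull above 0.013 m), for 0.2 s.
At the end, for the whole second after the job is handed in: The pointer's tip is within 8 mm (horizontally) of the mark's tip, and the knob is snapped out (more than 13 mm of its 16 mm) and stays so (horizontal distance between pointer_tip and mark below 0.008 m and value of joint knob_pull above 0.013 m); the robot touches nothing.
It fails at once if a bystander (beaker, white bottle, timer, tip box or carton) was moved by more than 30 mm (distance of any of beaker, white_bottle, timer, tip_box, cover_box from where it was at the start of the episode above 0.03 m).
It also fails if it takes over 40 s, if anything falls off the work surface, if the arm or the gripper's body presses on something with over 40 N, if the wrist force passes 120 N, or if a joint passes its speed limit or range.

### The arm

A 6-joint arm with a two-finger parallel gripper is mounted at the origin on a cart in front of the work surface, level with it; the furniture and walls round the work are solid. World frame = base frame: x ahead of the robot, y to its left, z up, the work surface at z = 0. Lengths are in mm, angles in rad, forces in N, time in s.
With the tool pointing down it reaches from about 300 to 850 mm from the base axis. Payload 4.2 kg.
Tool frame: the origin (TCP) lies on the mounting face of the last link; the fingertips stand 191 mm ahead of it and the grasp point (between the pads) lies 172 mm ahead of it (bot.hold_point_z is the distance from the TCP to the grasp point, in mm); z points along the fingers, y is the line along which they close (so a half turn about z gives the same grasp; the last joint's range is limited). The gripper opens to 91 mm and grips with 3 to 60 N. Pads are 32 mm wide; open, the fingers measure 118 mm over their backs; the gripper's body (76 mm by 178 mm) begins 60 mm behind the grasp point.
Start: joints at [1.251, 0.32, 1.565, -0, 1.257, -0.02], TCP at [169.811, 549.352, 404.776] pointing down, gripper open.
Joint ranges: [-3.11, 3.11], [-0.84, 2.01], [0.21, 2.61], [-1.34, 4.49], [0.05, 2.63], [-2.56, 2.56]. Speed limits (rad/s): [2.57, 2.57, 3.14, 3.14, 3.14, 3.14].

### API

Orientations are given as a 3x3 rotation matrix whose columns are the frame's x, y, z axes.
In Python, from cell import bot gives the robot as it stands. The module is installed in compiled form; this text tells all that it offers.
- The arm moves only by the shell command python3 -m inch 'ROWS'. ROWS is JSON, a list of rows, each a list of 7 numbers: the shift along the tool's x, y, z in mm, then the turn, a rotation vector about the tool's x, y, z in rad, then the opening, from -1 (shut) to 1 (fully open). In form: [[x, y, z, rx, ry, rz, hand], ...]. A call has 1 to 20 rows; each row shifts and turns the commanded pose from where the row before left it, along the tool's axes as they then stand; what a row does not reach is not made up. A row lasts 1/10 s, in which the tool goes at most 50 mm and 8.59 degrees, less where a joint would pass 70% of its speed; a pose out of reach is approached as far as the arm can. A call with a gripper value outside its range is refused whole. The fingers move at their own pace and stop on an object; the grip force is fixed at half the most. Time passes only in rows, so rows that do not move let the fingers close. It gives the time, the measured TCP pose, the force, the opening and the grip force at its end, in the units of the state.
- bot.observe(): the state, without advancing time (a new reading comes with each control period).
- bot.grab_frame(name): name is "scene" or "top"; returns (picture, depth): 420x560x3 uint8, red, green, blue; 420x560 float32, mm along the optical axis (not along the pixel's ray), 0 where there is no reading.
- bot.camera_info(name): a dict with "intrinsics" (3x3 intrinsics, pixels), "xyz" and "rotation" of the camera in the world. Camera axes: x right, y up, looking along -z (the intrinsics and any distortion apply to the point x, -y, -z); pixel columns grow to the right and rows downward; lengths in mm; the calibration is good to about 2 mm. A picture is of the moment at which its call begins. camera_info takes no time and is no camera call.
- bot.finish_job(): hands the job in; it is judged then, once.
The state is a dict: "time_s": time; "joints": joint angles; "dq": joint speeds; "joint_torque": joint torques, N m; "eef_pos": TCP position; "tcp_rot": TCP orientation; "ft_force": force on the tool from outside, world axes, zero at the start; "ft_torque": the same for the moment, N m; "opening": finger opening in mm; "gripper_force": force on a finger pad.
Only numpy, scipy, OpenCV 4.12 (cv2) and the standard library are available. Lean on these libraries where they do the work, as an engineer would, in place of code of your own. Each camera call takes 0.05 s, during which the arm holds its last target. There are 200 camera calls.

## Working session

There is one attempt and no reset: what is moved stays moved. The work goes in short steps, Python scripts to look and compute and a shell command to move; the robot and the scene stay as the last step left them, time stands still between calls to the robot, and variables do not carry over. Pictures are saved under pics/ and viewed, at most 10 in all, crops included, and the job is handed in when it is done.

```bash
mkdir -p pics; cat > h.py <<'E'
import numpy as np, cv2
from cell import bot
def cam(n):
    c=bot.camera_info(n); return np.array(c["intrinsics"]),np.array(c["xyz"]),np.array(c["rotation"]),c
def ray(n,u,v,z):
    K,p,R,_=cam(n); d=R@np.array([(u-K[0,2])/K[0,0],-(v-K[1,2])/K[1,1],-1]); return p+d*(z-p[2])/d[2]
def cloud(n,dep):
    K,p,R,_=cam(n); v,u=np.mgrid[:420,:560]
    q=np.stack([(u-K[0,2])/K[0,0]*dep,-(v-K[1,2])/K[1,1]*dep,-dep],-1); return q@R.T+p
E
python3 - <<'E'
from h import *
for n in("scene","top"):
    im,d=bot.grab_frame(n); cv2.imwrite(f"pics/{n}0.png",im[:,:,::-1]); np.save(n+"0.npy",d); np.save(n+"0i.npy",im)
    print(bot.camera_info(n))
s=bot.observe(); print(s["eef_pos"],s["tcp_rot"],s["opening"],s["time_s"])
E
```

```text
{'intrinsics': array([[452.10869651,   0.        , 280.74557814],
       [  0.        , 452.10869651, 216.99690649],
       [  0.        ,   0.        ,   1.        ]]), 'xyz': array([-235.92996029, -680.47223709,  643.89455601]), 'rotation': array([[ 0.67144242,  0.34488469, -0.6559113 ],
       [-0.74103226,  0.31966917, -0.5904937 ],
       [ 0.00602239,  0.88253395,  0.47021012]])}
{'intrinsics': array([[506.86712345,   0.        , 272.97781295],
       [  0.        , 506.86712345, 211.25935206],
       [  0.        ,   0.        ,   1.        ]]), 'xyz': array([ 406.66875102,  -15.12930088, 1650.80622266]), 'rotation': array([[ 0.01004977,  0.9988124 , -0.04767378],
       [-0.99992664,  0.00971576, -0.0072327 ],
       [-0.00676092,  0.04774297,  0.99883677]])}
[169.74249837 549.23655489 404.02289789] [[-9.55404333e-01  2.95300366e-01 -5.03994152e-04]
 [ 2.95300791e-01  9.55403257e-01 -1.43512670e-03]
 [ 5.77242153e-05 -1.51995614e-03 -9.99998843e-01]] 91.56739918966412 0.1
```

View pics/top0.png

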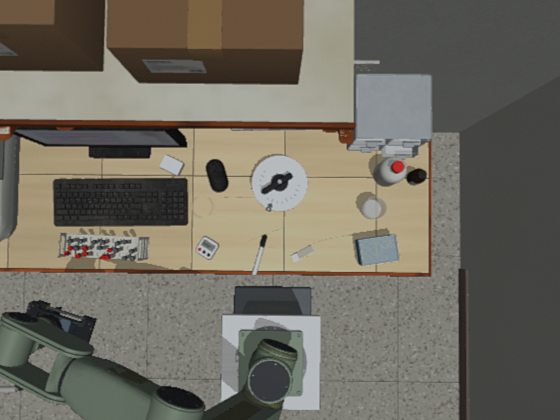

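View pics/scene0.png

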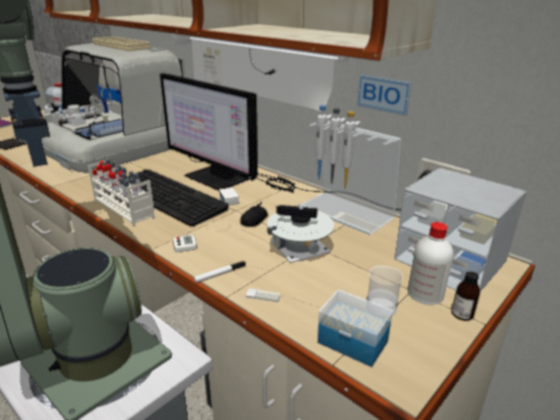

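Top view: the dial is centred near (279,183), with the black bar on it; the gauge is near (268,206). The bystanders (beaker 371,206, bottle 392,170, tip box 376,248) are well away. Next I'll find the knob and clip.

```bash
python3 - <<'E'
from h import *
im=np.load("top0i.npy"); d=np.load("top0.npy"); P=cloud("top",d)
g=im.max(2)
white=((P[:,:,2]>60)&(P[:,:,2]<130)&(np.hypot(*(P[:,:,:2]-ray("top",279,183,74)[:2]).transpose(2,0,1))<110)).astype(np.uint8)
c=max(cv2.findContours(white,0,1)[0],key=cv2.contourArea); (u,v),r=cv2.minEnclosingCircle(c)
C=ray("top",u,v,74); print("dial",u,v,r,C, np.linalg.norm(ray("top",u+r,v,74)-C))
M=np.zeros((420,560),np.uint8); cv2.circle(M,(int(u+.5),int(v+.5)),int(r),1,-1)
dk=((g<90)&(M>0)).astype(np.uint8)
n,l,s,ce=cv2.connectedComponentsWithStats(dk)
for i in range(1,n):
    if s[i,4]>5: print(i,s[i],ce[i],ray("top",*ce[i],84)-C)
cr=im[138:228,224:344][:,:,::-1]; cv2.imwrite("pics/crop0.png",cv2.resize(cr,None,fx=6.6,fy=6.6,interpolation=cv2.INTER_CUBIC))
print("high above bench near edge: shelf z",np.median(P[60:118,200:300,2]),P[110:124,280,:].round()[::4])
E
```

```text
dial 278.3558349609375 184.07362365722656 28.849246978759766 [567.06628069 -19.6487549   74.        ] 90.03653349302743
1 [262 173  30  21 305] [277.50819672 182.76393443] [ 3.03690131  2.69748885 10.        ]
high above bench near edge: shelf z 779.2514100264111 [[624. -19. 780.]
 [618. -19. 779.]
 [611. -19. 775.]
 [604. -19. 779.]]
```

View pics/crop0.png

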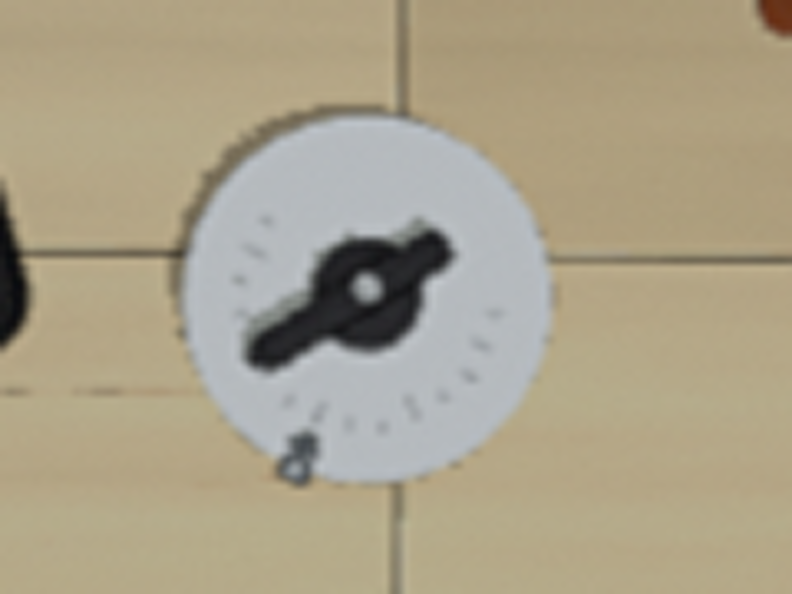

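```bash
python3 - <<'E'
from h import *
im=np.load("scene0i.npy")
a=cv2.resize(im[195:270,250:350][:,:,::-1],None,fx=7,fy=7,interpolation=cv2.INTER_CUBIC)
cv2.imwrite("pics/crop1.png",a)
# where predicted clip (156.6 deg) and gauge would appear
K,p,R,_=cam("scene")
C=np.array([567,-19.6,0])
for ang in (118,140,156.6,180,200):
  for r,z in((68,81),(94,84)):
    t=np.radians(ang); q=R.T@(C+[r*np.cos(t),r*np.sin(t),z]-p); u=K[0,0]*q[0]/-q[2]+K[0,2]; v=K[1,2]-K[1,1]*q[1]/-q[2]
    print(ang,r,np.round([(u-250)*7,(v-195)*7]))
E
```

```text
118 68 [163. 155.]
118 94 [ 96. 140.]
140 68 [158. 188.]
140 94 [ 88. 185.]
156.6 68 [172. 213.]
156.6 94 [106. 220.]
180 68 [216. 243.]
180 94 [167. 263.]
200 68 [272. 261.]
200 94 [245. 288.]
```

View pics/crop1.png

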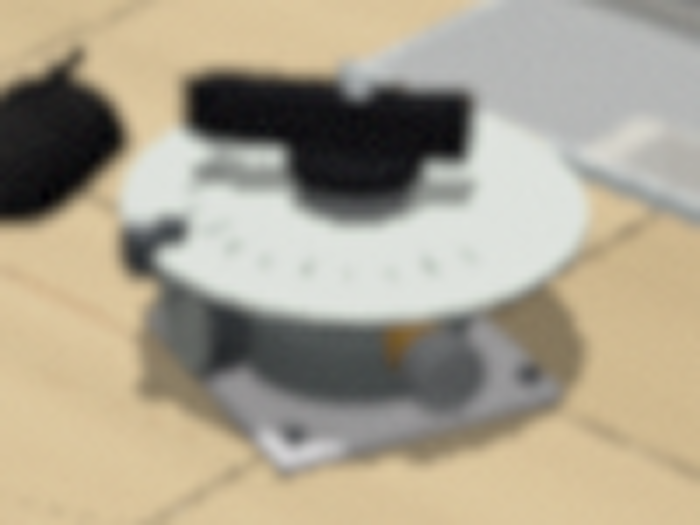

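Clip confirmed on the rim: scene crop (185,228) tip, (135,240) outer, and the top-view dark shape at crop (315,437). The pointer is the longer, left end of the bar. Now for the angles relative to the dial centre in each view.

```bash
cat > meas.py <<'E'
from h import *
def dial(n,im,mask0):
    w=((im.min(2)>140)&((im.max(2).astype(int)-im.min(2))<30)&mask0).astype(np.uint8)
    w=cv2.morphologyEx(w,cv2.MORPH_OPEN,np.ones((3,3)))
    k=max(cv2.findContours(w,0,1)[0],key=cv2.contourArea)[:,0]
    q=np.array([ray(n,u,v,74)[:2] for u,v in cv2.convexHull(k)[:,0]])
    (x,y),r=cv2.minEnclosingCircle(q.astype(np.float32)); return np.array([x,y]),r
def box(u0,u1,v0,v1):
    m=np.zeros((420,560),bool); m[v0:v1,u0:u1]=1; return m
def bar(n,im,m,C):   # black pixels -> plane z=120
    k=(im.max(2)<70)&m
    v,u=np.nonzero(k); q=np.array([ray(n,a,b,120)[:2] for a,b in zip(u,v)])-C
    q=q[np.hypot(*q.T)<85]; r=np.hypot(*q.T); f=q[r>32]
    ax=cv2.fitLine(f.astype(np.float32),cv2.DIST_L2,0,.01,.01).ravel()
    pr=q@ax[:2]; s=np.sign(pr.max()+pr.min())
    return np.degrees(np.arctan2(s*ax[1],s*ax[0])),pr.min(),pr.max(),ax[2:]
E
python3 - <<'E'
from meas import *
it=np.load("top0i.npy"); isc=np.load("scene0i.npy")
C,r=dial("top",it,box(240,320,145,220)); print("top",C,r)
C2,r2=dial("scene",isc,box(266,335,200,245)); print("scene",C2,r2)
a=lambda p:np.degrees(np.arctan2(p[1],p[0]))
print("bar",bar("top",it,box(250,310,165,200),C))
for n,c,pts in(("top",C,[(224+315/6.6,138+437/6.6),(224+298/6.6,138+458/6.6),(224+283/6.6,138+478/6.6)]),("scene",C2,[(250+185/7,195+228/7),(250+150/7,195+235/7),(250+130/7,195+238/7)])):
  for u,v in pts:
    p=ray(n,u-.5,v-.5,82)[:2]-c; print(n,np.hypot(*p),a(p))
# darkness centroid of clip, top
P=np.array([[ray("top",u,v,83)[:2]-C for u in range(255,300)] for v in range(190,220)])
R=np.hypot(P[...,0],P[...,1]); A=np.degrees(np.arctan2(P[...,1],P[...,0]))
g=it[190:220,255:300].max(2); k=(R>66)&(R<86)&(g<140); print("clip pix",k.sum(),R[k].round(),A[k].round(),A[k].mean())
E
```

```text
top [571.11889648 -22.53933907] 88.13973999023438
scene [610.62615967 -19.01802063] 130.89434814453125
bar (np.float64(122.00755447985742), np.float64(-62.0314360191603), np.float64(39.93704980863419), array([-15.047524,  23.434725], dtype=float32))
top 70.56099010867635 159.74018456841918
top 82.72808902888357 157.00482702647216
top 94.20140858936351 155.3667611324588
scene 112.57139274529243 171.49595787206684
scene 125.71791134797526 169.72842888701152
scene 132.80605717864862 168.6232139992131
clip pix 20 [70. 76. 74. 73. 72. 78. 77. 76. 75. 81. 80. 79. 78. 85. 84. 83. 82. 80.
 86. 84.] [156. 153. 155. 157. 159. 154. 156. 158. 160. 155. 157. 159. 161. 154.
 156. 158. 160. 162. 159. 161.] 157.49300886571473
```

```bash
python3 -m inch '[[-30.7,-23.8,0,0,0,0,1],[-30.7,-23.8,0,0,0,0,1],[-30.7,-23.8,0,0,0,0,1],[-30.7,-23.8,0,0,0,0,1],[-30.7,-23.8,0,0,0,0,1],[-30.7,-23.8,0,0,0,0,1],[-30.7,-23.8,0,0,0,0,1],[-30.7,-23.8,0,0,0,0,1],[-30.7,-23.8,0,0,0,0,1],[-30.7,-23.8,0,0,0,0,1],[-30.7,-23.8,0,0,0,0,1],[-30.7,-23.8,0,0,0,0,1],[-30.7,-23.8,0,0,0,0,1],[-30.7,-23.8,0,0,0,0,1],[-30.7,-23.8,0,0,0,0,1],[-30.7,-23.8,0,0,0,0,1],[-30.7,-23.8,0,0,0,0,1],[-30.7,-23.8,0,0,0,0,1]]' 
python3 -m inch '[[0,0,0,0,0,0.14,1],[0,0,0,0,0,0.14,1],[0,0,0,0,0,0.14,1],[0,0,0,0,0,0.14,1],[0,0,0,0,0,0.14,1],[0,0,0,0,0,0,1]]'
cat > st.py <<'E'
from h import *
import sys
s=bot.observe(); R=np.array(s["tcp_rot"]); p=np.array(s["eef_pos"]); print("t",s["time_s"],"pos",p.round(1),"xang",np.degrees(np.arctan2(R[1,0],R[0,0])).round(2),"z",R[:,2].round(3),"F",np.round(s["ft_force"],1),"M",np.round(s["ft_torque"],2),"open",s["opening"],s["gripper_force"],np.round(s["joints"],2))
if len(sys.argv)>3: print("tool delta",(R.T@(np.array(sys.argv[1:4],float)-p)).round(1))
E
python3 st.py 571 -22.5 289
```

```text
time_s: 1.9
eef_pos: [571.9, -24.6, 404.3]
tcp_rot: [[-0.955, 0.296, -0.001], [0.296, 0.955, 0.0], [0.001, 0.0, -1.0]]
ft_force: [0.2, 0.6, -0.1]
opening: 91.4
gripper_force: 0.0
time_s: 2.5
eef_pos: [571.2, -23.1, 404.3]
tcp_rot: [[-0.541, 0.841, -0.001], [0.841, 0.541, 0.0], [0.001, -0.001, -1.0]]
ft_force: [0.1, 0.2, -0.0]
opening: 90.9
gripper_force: 0.0
t 2.5 pos [571.2 -23.1 404.3] xang 122.73 z [-0.001  0.    -1.   ] F [ 0.1  0.2 -0. ] M [-0.09  0.02 -0.03] open 90.91743116471295 0.0 [-0.06  0.31  1.57  0.    1.25 -0.63]
tool delta [  0.6   0.3 115.3]
```

```bash
python3 -m inch '[[0.6,0.3,30,0,0,0.01,1],[0,0,30,0,0,0,1],[0,0,30,0,0,0,1],[0,0,15,0,0,0,1],[0,0,9.5,0,0,0,1],[0,0,0,0,0,0,1],[0,0,0,0,0,0,1]]' ; python3 -m inch '[[0,0,0,0,0,0,-1],[0,0,0,0,0,0,-1],[0,0,0,0,0,0,-1],[0,0,0,0,0,0,-1],[0,0,0,0,0,0,-1],[0,0,0,0,0,0,-1],[0,0,0,0,0,0,-1],[0,0,0,0,0,0,-1]]' >/dev/null; python3 st.py
```

```text
time_s: 3.2
eef_pos: [571.5, -22.5, 290.9]
tcp_rot: [[-0.533, 0.846, 0.001], [0.846, 0.533, 0.0], [-0.001, 0.001, -1.0]]
ft_force: [-0.2, -0.3, 1.6]
opening: 91.1
gripper_force: 0.0
t 4.0 pos [571.2 -22.5 290.2] xang 122.14 z [-0.  0. -1.] F [0.1 0.4 0.7] M [-0.06  0.02 -0.02] open 30.26874860856785 0.0 [-0.06  0.41  1.74  0.    1.   -0.62]
```

```bash
python3 -m inch '[[0,0,0,0,0,0,-1],[0,0,0,0,0,0,-1],[0,0,0,0,0,0,-1],[0,0,0,0,0,0,-1],[0,0,0,0,0,0,-1]]' >/dev/null; python3 st.py
```

```text
t 4.5 pos [571.3 -22.4 290.2] xang 122.14 z [ 0.  0. -1.] F [ 1.   0.9 -1.9] M [ 0.09 -0.15 -0.04] open 18.281503794143582 29.997491240501404 [-0.06  0.41  1.74  0.    0.99 -0.62]
```

```bash
python3 -m inch '[[0,0,0,0,0,-0.062,-1],[0,0,0,0,0,-0.062,-1],[0,0,0,0,0,-0.062,-1],[0,0,0,0,0,-0.062,-1],[0,0,0,0,0,-0.062,-1],[0,0,0,0,0,-0.062,-1],[0,0,0,0,0,-0.062,-1],[0,0,0,0,0,-0.062,-1],[0,0,0,0,0,-0.062,-1],[0,0,0,0,0,-0.06,-1],[0,0,0,0,0,0,-1],[0,0,0,0,0,0,-1]]' >/dev/null; python3 st.py
python3 - <<'E'
from h import *
im,d=bot.grab_frame("top"); np.save("top1i.npy",im)
a=cv2.resize(im[148:228,234:324][:,:,::-1],None,fx=6.6,fy=6.6,interpolation=cv2.INTER_CUBIC)
im,d=bot.grab_frame("scene"); b=cv2.resize(im[185:270,250:350][:,:,::-1],(594,528),interpolation=cv2.INTER_CUBIC)
cv2.imwrite("pics/t1.png",cv2.resize(np.hstack([a,b]),(796,360)))
E
```

```text
t 5.7 pos [571.2 -22.4 290.5] xang 157.51 z [ 0.  0. -1.] F [0.4 1.6 2.2] M [ 0.17 -0.06  0.07] open 17.786990282842652 30.001922249794006 [-0.06  0.41  1.74  0.    1.   -1.24]
```

View pics/t1.png

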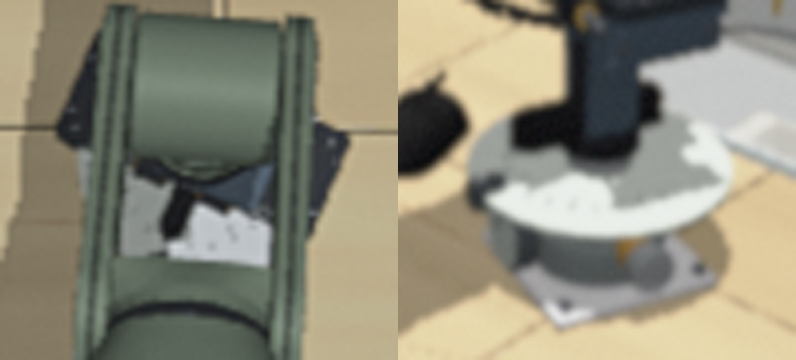

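The left half (top view) shows the pointer tip at about (172,235), but the arm hides the clip; on the right the bar is pinched. Before the locking pull I'll let go and back off to check the alignment.

```bash
python3 -m inch '[[0,0,0,0,0,0,1],[0,0,0,0,0,0,1],[0,0,0,0,0,0,1],[0,0,0,0,0,0,1],[0,0,-30,0,0,0,1],[0,0,-40,0,0,0,1],[0,0,-40,0,0,0,1],[19,46,0,0,0,0,1],[19,46,0,0,0,0,1],[19,46,0,0,0,0,1],[19,46,0,0,0,0,1],[19,46,0,0,0,0,1],[0,0,0,0,0,0,1]]' >/dev/null; python3 st.py 571.2 -22.4 290.3
python3 - <<'E'
from meas import *
im,d=bot.grab_frame("top"); np.save("top2i.npy",im)
a=cv2.resize(im[148:228,234:324][:,:,::-1],None,fx=6.6,fy=6.6,interpolation=cv2.INTER_CUBIC); cv2.imwrite("pics/t2.png",a)
C=np.array([571.12,-22.54]); print(bar("top",im,box(255,305,165,206),C))
P=np.array([[ray("top",u,v,83)[:2]-C for u in range(255,300)] for v in range(190,220)])
R=np.hypot(P[...,0],P[...,1]); A=np.degrees(np.arctan2(P[...,1],P[...,0]))
g=im[190:220,255:300].max(2); k=(R>72)&(R<86)&(g<140); print("clip",k.sum(),A[k].mean())
E
```

```text
t 7.1 pos [570.7 231.6 399.7] xang 157.89 z [-0.     0.003 -1.   ] F [-0.1 -0.9 -0.3] M [-0.09 -0.04  0.04] open 91.2874469429142 0.0 [ 0.37  0.39  1.47  0.    1.28 -0.82]
tool delta [ -96.2 -235.4  108.8]
(np.float64(157.7006840755477), np.float64(-62.459052612489366), np.float64(40.918919978259574), array([-24.09928 ,  10.298608], dtype=float32))
clip 18 157.45292617124377
```

View pics/t2.png

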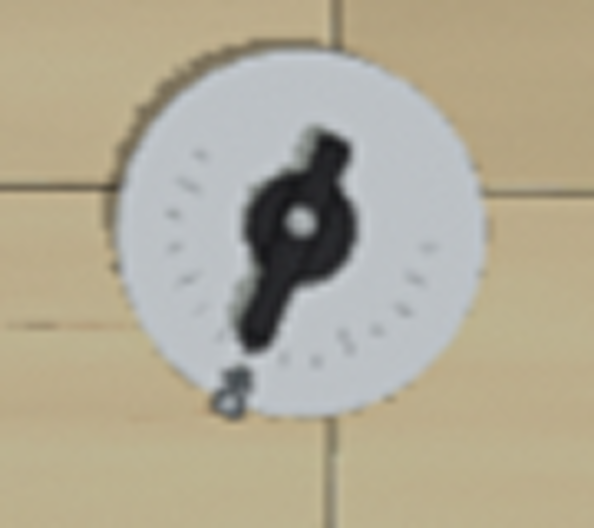

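The bar at (300,222)→(253,350) points straight at the clip tip near (243,368): 157.7° against 157.5°. Now I'll regrip and pull.

```bash
python3 -m inch '[[-19.2,-47.1,0,0,0,0,1],[-19.2,-47.1,0,0,0,0,1],[-19.2,-47.1,0,0,0,0,1],[-19.2,-47.1,0,0,0,0,1],[-19.2,-47,0,0,0,0,1],[0,0,0,0,0,0,1],[0,0,0,0,0,0,1]]' >/dev/null; python3 st.py 571.2 -22.4 290.3
```

```text
t 7.85 pos [569.5 -25.9 400.3] xang 157.3 z [-0.  0. -1.] F [ 0.1 -0.6 -0.3] M [ 0.01  0.07 -0.02] open 91.24986677490487 0.0 [-0.07  0.31  1.58  0.    1.24 -1.24]
tool delta [ -0.3   3.8 110. ]
```

```bash
python3 -m inch '[[0,3.8,30,0,0,-0.006,1],[0,0,30,0,0,0,1],[0,0,30,0,0,0,1],[0,0,20,0,0,0,-0.3],[0,0,0,0,0,0,-0.3],[0,0,0,0,0,0,-0.3],[0,0,0,0,0,0,-0.3]]' >/dev/null; python3 st.py 571.2 -22.4 290.3
```

```text
t 8.55 pos [572.  -19.6 291.8] xang 157.94 z [ 0.003 -0.    -1.   ] F [ 0.3 -0.4  0.5] M [-0.03 -0.02  0.06] open 62.232877849637994 0.0 [-0.05  0.41  1.73  0.    1.   -1.24]
tool delta [-0.3 -2.9  1.4]
```

```bash
python3 -m inch '[[-0.3,-2.9,1.4,0,0,0,-1],[0,0,0,0,0,0,-1],[0,0,0,0,0,0,-1],[0,0,0,0,0,0,-1],[0,0,0,0,0,0,-1],[0,0,0,0,0,0,-1],[0,0,0,0,0,0,-1],[0,0,0,0,0,0,-1],[0,0,0,0,0,0,-1],[0,0,0,0,0,0,-1],[0,0,0,0,0,0,-1]]' >/dev/null; python3 st.py;  python3 -m inch '[[0,0,-1.5,0,0,0,-1],[0,0,-1.5,0,0,0,-1],[0,0,0,0,0,0,-1]]' >/dev/null; python3 st.py
```

```text
t 9.65 pos [570.8 -22.6 289. ] xang 157.88 z [ 0.001  0.001 -1.   ] F [ 0.8  4.8 -0.1] M [ 0.86 -0.23 -0.08] open 17.58264607694157 29.99880015850067 [-0.06  0.41  1.74  0.    0.99 -1.25]
t 9.95 pos [571.  -22.6 289.3] xang 157.88 z [-0.001  0.001 -1.   ] F [  5.7   4.8 -14.4] M [ 0.77 -1.22 -0.11] open 17.757766630738278 29.993797838687897 [-0.06  0.41  1.74  0.    0.99 -1.25]
```

```bash
python3 -m inch '[[0,0,-1.5,0,0,0,-1],[0,0,-1.5,0,0,0,-1],[0,0,0,0,0,0,-1]]' >/dev/null; python3 st.py;  python3 -m inch '[[0,0,-2,0,0,0,-1],[0,0,-2,0,0,0,-1],[0,0,-2,0,0,0,-1],[0,0,0,0,0,0,-1],[0,0,0,0,0,0,-1]]' >/dev/null; python3 st.py
```

```text
t 10.25 pos [571.1 -22.6 289.8] xang 157.88 z [-0.002  0.001 -1.   ] F [  8.8   4.6 -28. ] M [ 0.75 -2.05 -0.04] open 17.773647710360574 29.982508420944214 [-0.06  0.41  1.74  0.    1.   -1.25]
t 10.75 pos [570.8 -22.5 301.8] xang 157.9 z [ 0.001  0.001 -1.   ] F [-2.2 -0.4  6.2] M [0.27 0.35 0.05] open 17.721556162010994 30.007452964782715 [-0.06  0.4   1.72  0.    1.02 -1.25]
```

```bash
python3 -m inch '[[0,0,-2,0,0,0,-1],[0,0,-2,0,0,0,-1],[0,0,0,0,0,0,-1],[0,0,0,0,0,0,-1]]' >/dev/null; python3 st.py
```

```text
t 11.15 pos [570.8 -22.6 305.4] xang 157.88 z [ 0.001  0.001 -1.   ] F [0.4 5.5 3.2] M [ 0.91  0.04 -0.04] open 17.539751444027726 29.998896718025208 [-0.06  0.39  1.72  0.    1.03 -1.25]
```

Pulled out about 16 mm. Releasing, backing off and checking.

```bash
python3 -m inch '[[0,0,0,0,0,0,1],[0,0,0,0,0,0,1],[0,0,0,0,0,0,1],[0,0,0,0,0,0,1],[0,0,0,0,0,0,1],[0,0,-30,0,0,0,1],[0,0,-40,0,0,0,1],[0,0,-25,0,0,0,1],[19,46,0,0,0,0,1],[19,46,0,0,0,0,1],[19,46,0,0,0,0,1],[19,46,0,0,0,0,1],[19,46,0,0,0,0,1],[0,0,0,0,0,0,1]]' >/dev/null; python3 st.py
python3 - <<'E'
from meas import *
im,d=bot.grab_frame("top"); s,_=bot.grab_frame("scene")
C=np.array([571.12,-22.54]); print(bar("top",im,box(255,305,165,206),C))
d0=np.load("top0.npy"); P,P0=cloud("top",d),cloud("top",d0)
for Q in(P,P0):
  r=np.hypot(Q[...,0]-571,Q[...,1]+22.5); print("knob top z",np.percentile(Q[...,2][r<12],[20,50,80]).round(1))
f=lambda i,sz:cv2.resize(i[:,:,::-1],sz,interpolation=cv2.INTER_CUBIC)
cv2.imwrite("pics/t3.png",np.hstack([f(im[148:228,234:324],(396,352)),f(s[185:265,250:340],(396,352))]))
E
```

```text
t 12.55 pos [568.7 231.2 399.4] xang 158.25 z [ 0.     0.002 -1.   ] F [-0.  -0.9 -0.2] M [-0.1  -0.02  0.01] open 91.12774398184929 0.0 [ 0.37  0.38  1.48  0.    1.28 -0.83]
(np.float64(157.82363652375787), np.float64(-61.28692318875994), np.float64(42.55986919843916), array([-19.524149,   8.924892], dtype=float32))
knob top z [130.2 134.7 137.1]
knob top z [114.  118.7 121. ]
```

View pics/t3.png

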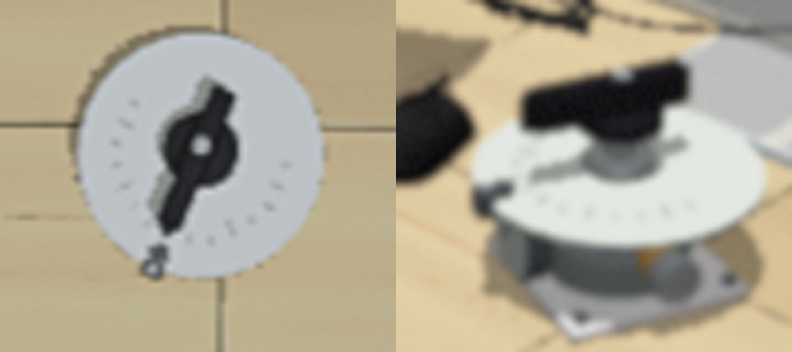

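The knob stands 16 mm higher (118.7 → 134.7). The bar's tip, at (168,233), points at the clip, at (158,248): 157.8° against 157.5°. Handing in.

```bash
python3 -c "
from cell import bot; print(bot.finish_job())"
```

```text
the job is handed in; nothing more can be done
None
```

I set the knob's pointer to the clip (157.8° against 157.5° in the last picture), pulled it out about 16 mm until it locked, let go, touched none of the bystanders, and handed the job in at about 13 s; no verdict was returned.

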